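# Raise a drooped grinder eye shield and hold its pivot bolt

### The arm

A 6-joint arm with a two-finger parallel gripper is mounted at the origin on the work surface. World frame = base frame: x ahead of the robot, y to its left, z up, the work surface at z = 0. Lengths are in mm, angles in degrees, forces in N, time in s.
With the tool pointing down it reaches from about 300 to 850 mm from the base axis. Payload 5.4 kg.
Tool frame: the origin (TCP) lies midway between the tips of the shut fingers; the grasp point (between the pads) lies 19 mm behind it; z points along the fingers, y is the line along which they close (so a half turn about z gives the same grasp; the last joint's range is limited). The gripper opens to 85 mm and grips with 20 to 120 N. Pads are 22 mm wide; open, the fingers measure 114 mm over their backs; the gripper's body (76 mm by 85 mm) begins 54 mm behind the grasp point. The pads swing forward as they close: fully open they stand 13 mm farther back than shut.
Start: joints at [51.045, 9.076, 91.501, -0, 79.423, -12.038], TCP at [260.313, 512.682, 211.099] pointing down, gripper open.
Joint ranges: [-166.64, 166.64], [-54.1, 131.32], [10.49, 154.53], [-73.88, 253.88], [9.74, 151.15], [-171.62, 171.62]. Speed limits (degrees/s): [147.25, 147.25, 180, 180, 180, 180].

### API

Orientations are given as a 3x3 rotation matrix whose columns are the frame's x, y, z axes.
In Python, from cell import * gives the robot as it stands. The module is installed in compiled form; this text tells all that it offers.
- The arm moves only by the tool move_arm, never from a script. Its argument "increments" is a list of rows, each a list of 3 entries, a list of its own where there are three numbers: the finger opening in mm, from 0 to 85.4, then the shift along the tool's x, y, z in units of 40 mm (1.0 is 40 mm), then the turn about the tool's z in rad. In form: [[hand, [x, y, z], spin], ...]. A call has exactly 8 rows; each row is the pose to reach, as a shift and turn from the pose commanded when the call began, along the tool's axes at that moment; what a row does not reach only later rows make up. A row lasts 1/10 s, in which the tool goes at most 50 mm and 8.59 degrees, less where a joint would pass 70% of its speed; a pose out of reach is approached as far as the arm can. A call with a gripper value outside its range is refused whole. The fingers move at their own pace and stop on an object; "force" is the grip in N (left out, the last holds). Time passes only in rows, so rows that repeat a pose let the fingers close, or fill a call up. It gives the time, the measured TCP pose, the force, the opening and the grip force at its end, in the units of the state.
- observe(): the state, without advancing time (a new reading comes with each control period).
- camera(name): name is "side" or "top"; returns a dict with "img" (480x640x3 uint8, blue, green, red), "z_map" (480x640 float32, mm along the optical axis (not along the pixel's ray), 0 where there is no reading), "mtx" (3x3 intrinsics, pixels), "pose" (4x4, takes a point from camera to world coordinates). Camera axes: x right, y up, looking along -z (the intrinsics and any distortion apply to the point x, -y, -z); pixel columns grow to the right and rows downward; lengths in mm; the calibration is good to about 2 mm. A picture is of the moment at which its call begins.
- close_job(): hands the job in; it is judged then, once.
The state is a dict: "time_s": time; "q": joint angles; "joint_vel": joint speeds; "effort": joint torques, N m; "eef_pos": TCP position; "tool_rot": TCP orientation; "force": force on the tool from outside, world axes, zero at the start; "ft_torque": the same for the moment, N m; "opening": finger opening in mm; "grasp_force": force on a finger pad.
Only numpy, scipy, OpenCV 4.12 (cv2) and the standard library are available. Lean on these libraries where they do the work, as an engineer would, in place of code of your own. Each camera call takes 0.05 s, during which the arm holds its last target. There are 200 camera calls.

### The job

The bench grinder's left-hand eye shield (left as seen from the robot) has crept down because its pivot nut is working loose: lift the shield (it has a ball knob to lift it by) until its side strip is in line with the pointed index tab on its bracket, the same slope as the right-hand shield, and let go of it there. Then reach down into the narrow gap of the U-shaped bracket beside that shield and grip the hidden hexagon bolt head firmly from both sides, across its flats, without turning it, and finish while still holding it fast, ready for a colleague to tighten the nut. Leave the shield on its mark and the things lying about the bench where they are.

Things in the scene. Friction and masses are not known exactly. Their poses are not given: they have to be found in the camera images.
- grinder: Green bench grinder, fixed, 0.35 m long along its axle, 0.27 m tall; a wheel, tool rest and clear eye shield at each end. Origin on the bench under the motor's middle; z up, +y along the axle to the left wheel, -x its front (towards the robot); yaw up to 0.25 rad. Motor top at z 198 mm, wheel guards' 212 mm. A steel U-bracket per shield, on a strap screwed to the motor's top, stands at its front upper edge.
- left_bracket (a point): Middle of the gap of the left U-bracket, level with the tops of its two upright legs (268 mm above the bench); axes as the grinder's. Legs of 3 mm steel, 36 mm wide along x; the gap between them is 47 mm along y, open above, in front and at the rear; its floor lies 67 mm below this point.
- index (a point): Tip of the index tab: a pointed tab, 3 mm thick, 6 mm high, that points forward from the outer (+y) leg of the left U-bracket, sloping 10 degrees down to the front. It marks the viewing position: the shield's side strip must lie in the line from the pivot axis to this tip.
- shield (a joint): Angle of the left eye shield about its pivot, rad: 0 level, pointing forward; negative drooped, positive raised. Starts between -1.05 and -0.75; the index mark (and the right-hand shield) is at -0.17. The pivot is stiff (0.28 N m, some 2 to 5 N at the knob), so the shield stays where it is left.
- shield_pivot (a point): On the left shield's pivot axis (along the grinder's y, 246 mm up), at the steel side strip on its inner edge. Axes turn with the shield: -x along the plate away from the pivot, z out of its upper face. A clear plate 87 x 125 mm, 4 mm thick, steel-framed, 18 to 105 mm from the axis, beside the outer leg, over the wheel; about 0.16 kg.
- shield_knob (a point): Centre of the left shield's black ball knob, 25 mm across, on a 10 mm stem; 85 mm along the plate from the pivot axis and 34 mm above the plate's mid-plane, so on an arc of 92 mm radius. Axes as shield_pivot. Pinched from above with the fingers closing along the grinder's y, the ball turns between the fingers as the shield rises.
- bolt_head (a point): Centre of the left pivot bolt's hexagon head in the gap, 22 mm below the leg tops, 45 mm above the floor: 19 mm across flats, 8 mm thick. y: bolt axis (grinder's y); x: square to a pair of flats, 5 degrees down to 13 up towards the rear. Outer leg's face 14 mm to +y (a spring 16 mm thick, a 24 mm washer at the leg, between), inner leg's 33 mm to -y. It only turns, with 0.06 N m.
- bolt_corner (a point): One corner of the bolt head, 11 mm from the bolt axis; it shows whether the bolt has turned.
- head_upper: Half of the bolt head, with three neighbouring flats: the one facing the grinder's rear and the two on the upper side. Origin at the head's centre.
- head_lower: The other half of the bolt head, with the three opposite flats: the one facing the grinder's front and the two on the lower side. Origin at the head's centre.
- quench_pot: open steel quench pot, about 84 mm across, 85 mm tall, on the bench in front of the grinder's left wheel; origin at the centre of its underside
- spanner: steel spanner, 190 mm long, lying on the bench in front of the grinder's base; origin on its underside
- gouge: turning gouge with a wooden handle, 430 mm long, 34 mm thick, lying on the bench; origin on its underside at the ferrule
- bowl: turned wooden bowl, 150 mm across, 60 mm tall; origin at the centre of its underside
- pad_a: round foam sanding pad, 76 mm across, 32 mm thick, lying on the bench; origin at the centre of its underside
- pad_b: second round foam sanding pad, same size; origin at the centre of its underside
- glue: white glue bottle, 48 mm across, 150 mm tall; origin at the centre of its underside
- clamp: C-clamp lying flat, about 140 x 200 mm, 24 mm thick; origin on its underside

How it is judged (in metres and radians):
On the way, in this order (a step that is already met when the one before it is completed fails the run):
1. the left shield is up on its index mark (within 5 degrees) and let go (value of joint shield between -0.26 and -0.08 rad and contact force between each of the fingers, the arm and shield below 0.5 N), for 0.3 s.
2. the bolt head is gripped from opposite sides (contact force between the fingers and head_upper above 10 N and contact force between the fingers and head_lower above 10 N), for 0.3 s.
At the end, for the whole second after the job is handed in: The left shield stands by itself, untouched, within 5 degrees of its index mark; the fingers grip the bolt head in the bracket's gap from two opposite sides with over 10 N on each; the bolt has turned less than about 12 degrees (a corner of its head moved under 2.3 mm) (all of step 1 and all of step 2 and distance of bolt_corner from where it was at the start of the episode below 0.0023 m); the arm keeps its last pose, push and grip.
It fails at once if a thing lying about the bench is shifted by more than 20 mm (distance of any of quench_pot, spanner, gouge, bowl, pad_a, pad_b, glue, clamp from where it was at the start of the episode above 0.02 m).
It also fails if it takes over 45 s, if anything falls off the work surface, if the arm or the gripper's body presses on something with over 40 N, if the wrist force passes 120 N, or if a joint passes its speed limit or range.

## Working session

There is one attempt and no reset: what is moved stays moved. The work goes in short steps, Python scripts to look and compute and a tool call to move; the robot and the scene stay as the last step left them, time stands still between calls to the robot, and variables do not carry over. Pictures are saved under pics/ and viewed, at most 10 in all, crops included, and the job is handed in when it is done.

Besides the shell and the picture viewer there is one more tool, called after "Emit:" by a JSON object that holds its "method" and its "body". move_arm: Moves the arm, as the interface text tells. Its arguments: {"type":"object","properties":{"increments":{"type":"array"},"force":{"type":"number"}},"required":["increments"]}

```bash
mkdir -p pics; cat > h.py <<'E'
from cell import *
import numpy as np, cv2, pickle
def snap(n,tag):
    c=camera(n); pickle.dump(c,open(f'{tag}.pkl','wb')); cv2.imwrite(f'pics/{tag}.png',c['img']); return c
def load(tag): return pickle.load(open(f'{tag}.pkl','rb'))
def cloud(c):
    K=np.array(c['mtx']);P=np.array(c['pose']);z=c['z_map'];v,u=np.mgrid[:480,:640]
    p=np.stack([(u-K[0,2])/K[0,0]*z,-(v-K[1,2])/K[1,1]*z,-z],-1)
    w=p@P[:3,:3].T+P[:3,3]; w[z==0]=np.nan; return w
E
python3 - <<'E'
from h import *
np.set_printoptions(precision=3,suppress=True)
for n in('side','top'):
    c=snap(n,n+'0'); print(c.keys(),np.array(c['pose']),np.array(c['mtx']))
s=observe();print(s['eef_pos'],s['tool_rot'],s['opening'])
E
```

```text
dict_keys(['img', 'z_map', 'mtx', 'pose']) [[   0.811    0.41    -0.418  -42.054]
 [  -0.586    0.579   -0.568 -812.768]
 [   0.009    0.705    0.709 1163.222]
 [   0.       0.       0.       1.   ]] [[624.064   0.    320.012]
 [  0.    624.064 235.478]
 [  0.      0.      1.   ]]
dict_keys(['img', 'z_map', 'mtx', 'pose']) [[  -0.02     0.999   -0.05   471.527]
 [  -1.      -0.019    0.015  -23.648]
 [   0.014    0.051    0.999 1240.113]
 [   0.       0.       0.       1.   ]] [[478.173   0.    321.814]
 [  0.    478.173 238.096]
 [  0.      0.      1.   ]]
[259.972 512.235 210.209] [[-0.892  0.453 -0.001]
 [ 0.453  0.892 -0.001]
 [ 0.    -0.002 -1.   ]] 85.11919056353406
```

View pics/top0.png

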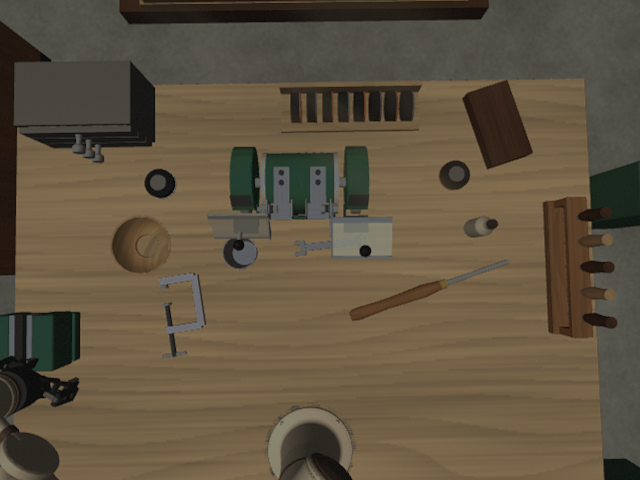

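View pics/side0.png

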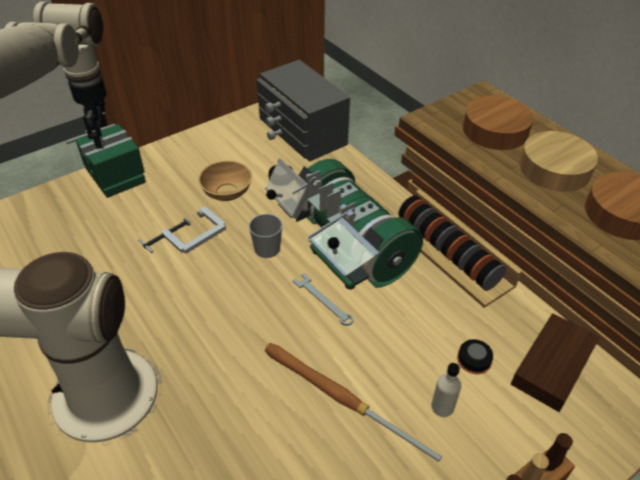

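The top view shows the grinder upright with wheels at (243,178) and (356,178), straps at (282,180)/(318,180), the left drooped shield at (240,228) with its knob at (238,243) over the pot, and the right knob at (365,251). The side view shows the same scene from the right, left bracket near (310,195). Now a closer look.

```bash
python3 - <<'E'
from h import *
np.set_printoptions(precision=0,suppress=True,linewidth=200)
t=load('top0');s=load('side0')
a=cv2.resize(t['img'][160:270,205:300],None,fx=5,fy=5,interpolation=cv2.INTER_CUBIC)
b=cv2.resize(s['img'][140:250,250:325],None,fx=5,fy=5,interpolation=cv2.INTER_CUBIC)[:a.shape[0],:375]
a=a[:, :425]
cv2.imwrite('pics/c1.png',cv2.convertScaleAbs(np.hstack([a,b]),alpha=1.6))
w=cloud(t)
print('green guard etc')
for r in range(186,222,2): print(r,w[r,258:300:2,2])
for r in (243,240,246): print(r,[w[r,c] for c in (234,236,238,240,242)])
E
```

```text
green guard etc
186 [138. 195. 195. 199. 195. 196. 197. 196. 203. 202. 202. 203. 199. 198. 201. 202. 194. 194. 194. 199. 194.]
188 [ 72. 197. 194. 194. 192. 194. 193. 196. 200. 203. 202. 199. 201. 201. 204. 204. 196. 191. 193. 194. 194.]
190 [ 67. 195. 191. 194. 193. 192. 193. 192. 200. 198. 200. 200. 201. 201. 200. 197. 193. 192. 192. 191. 197.]
192 [ 70.   3. 194. 193. 191. 188. 186. 189. 201. 202. 199. 200. 199. 199. 199. 201. 188. 190. 187. 188. 193.]
194 [ 72.  -0. 189. 187. 190. 186. 181. 186. 203. 201. 200. 199. 198. 201. 199. 200. 189. 189. 183. 187. 188.]
196 [ 73.  -3. 190. 186. 185. 181. 186. 183. 201. 198. 203. 199. 203. 202. 200. 199. 185. 183. 182. 189. 186.]
198 [ 72.  -4. 187. 182. 180. 181. 180. 183. 200. 201. 200. 200. 197. 200. 203. 202. 181. 182. 182. 181. 183.]
200 [ 57.   3. 179. 177. 267. 182. 179. 175. 199. 198. 202. 200. 202. 200. 201. 199. 267. 177. 175. 178. 180.]
202 [ 57.   0. 174. 176. 264. 246. 173. 173. 199. 202. 199. 202. 203. 202. 199. 203. 265. 243. 174. 176. 177.]
204 [ 60.   1. 173. 171. 268. 251. 203. 203. 198. 203. 199. 200. 198. 201. 200. 196. 
[... 633 characters left out ...]
8. 202. 202. 199. 202. 203. 204. 196. 249.  25.  24.  56.]
218 [225. 228. 223. 225. 236. 249. 199. 201. 199. 201. 202. 200. 205. 202. 199. 203. 200. 233.  23.  25.  22.]
220 [215. 214. 213. 215. 226. 243.  -4.   0.  -3.   1.  -4.  -0.  -3.  -2.   0.   3.  -4.  -3.  -4.   2.  -4.]
243 [array([517., 152., 198.]), array([517., 147., 198.]), array([517., 143., 200.]), array([517., 139., 197.]), array([517., 134., 197.])]
240 [array([531., 175.,  57.]), array([524., 148., 194.]), array([524., 143., 195.]), array([524., 139., 194.]), array([532., 161.,  23.])]
246 [array([511., 152., 197.]), array([510., 147., 199.]), array([510., 142., 205.]), array([510., 139., 199.]), array([510., 134., 198.])]
```

View pics/c1.png

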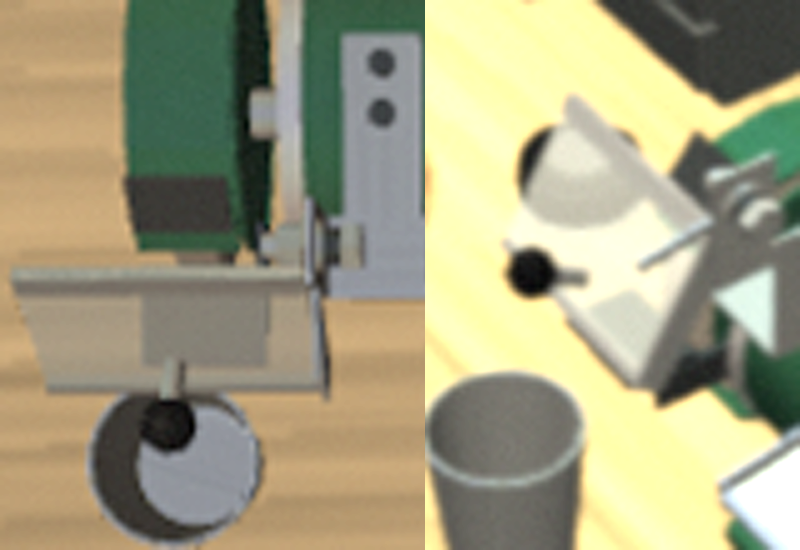

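Crop: knob at left crop (168,425) = px (238.6,245); bolt head at (348,243) = px (274.6,208.6); outer leg at px col 267, inner near col 291. Now geometry.

```bash
cat >> h.py <<'E'
def ray(c,uv,z):
    K=np.array(c['mtx']);P=np.array(c['pose']);uv=np.atleast_2d(uv).astype(float)
    d=np.stack([(uv[:,0]-K[0,2])/K[0,0],-(uv[:,1]-K[1,2])/K[1,1],-np.ones(len(uv))],-1)@P[:3,:3].T
    return P[:3,3]+d*((z-P[2,3])/d[:,2])[:,None]
def line(c,uv):
    a=ray(c,uv,400)[0];b=ray(c,uv,0)[0];d=(b-a)/np.linalg.norm(b-a);return a,d
def tri(l):
    A=sum(np.eye(3)-np.outer(d,d) for a,d in l);b=sum((np.eye(3)-np.outer(d,d))@a for a,d in l);return np.linalg.solve(A,b)
E
python3 - <<'E'
from h import *
np.set_printoptions(precision=2,suppress=True,linewidth=160)
t=load('top0');s=load('side0');w=cloud(t)
hsv=cv2.cvtColor(t['img'],cv2.COLOR_BGR2HSV)
v,u=np.mgrid[:480,:640]
for nm,(a,b) in {'Lout':(263,270),'Lin':(288,296),'Rin':(302,311),'Rout':(325,336)}.items():
    m=(w[...,2]>261)&(w[...,2]<275)&(u>=a)&(u<=b)&(v>195)&(v<222)
    p=ray(t,np.c_[u[m],v[m]],268)[:,:2]; vx=cv2.fitLine(p.astype(np.float32),cv2.DIST_L2,0,.01,.01).ravel()
    print(nm,m.sum(),p.mean(0),p.min(0),p.max(0),np.degrees(np.arctan2(vx[1],vx[0])))
for a,b in((272,292),(306,328)):
    m=((w[...,2]>190)&(w[...,2]<206)&(hsv[...,1]<70)&(u>=a)&(u<=b)&(v>160)&(v<222)).astype(np.uint8)
    m=cv2.morphologyEx(m,cv2.MORPH_OPEN,np.ones((3,3)));m=m>0
    p=ray(t,np.c_[u[m],v[m]],201)[:,:2];print('strap',m.sum(),cv2.minAreaRect(p.astype(np.float32)))
# knobs
def blob(c,roi,th):
    y0,y1,x0,x1=roi; m=(c['img'][y0:y1,x0:x1].max(2)<th).astype(np.uint8)
    n,l,st,ce=cv2.connectedComponentsWithStats(m);return [(st[i].tolist(),ce[i]+[x0,y0]) for i in range(1,n) if st[i][4]>15]
print('topL',blob(t,(232,255,228,250),35));print('topR',blob(t,(240,262,352,380),35))
print('sideL',blob(s,(183,203,262,285),35));print('sideR',blob(s,(230,255,322,345),35))
E
```

```text
Lout 35 [584.09  73.15] [567.76  71.81] [600.56  76.15] -0.9225976
Lin 26 [586.07  23.82] [566.84  22.88] [599.66  25.2 ] 1.4366075
Rin 35 [583.2   -6.39] [566.26  -7.73] [601.16  -5.09] -0.7769158
Rout 21 [584.68 -56.2 ] [565.34 -56.82] [600.22 -54.65] 0.4011972
strap 842 ((625.4688720703125, 47.55122375488281), (39.18380355834961, 116.49593353271484), 89.00785064697266)
strap 851 ((624.050537109375, -32.03242492675781), (45.812923431396484, 116.6197738647461), 88.93221282958984)
topL [([4, 8, 12, 10, 96], array([237.95, 244.36]))]
topR [([8, 6, 11, 11, 92], array([364.89, 250.61]))]
sideL [([5, 8, 9, 8, 51], array([271.08, 194.25]))]
sideR [([7, 8, 9, 11, 78], array([332.99, 242.73]))]
```

```bash
python3 - <<'E'
from h import *
np.set_printoptions(precision=2,suppress=True,linewidth=160)
t=load('top0');s=load('side0')
for a,b in (((238,244.4),(270.5,194)),((364.9,250.6),(333,242.7))):
    p=tri([line(t,a),line(s,b)]);print('knob',p,ray(t,a,p[2]))
print('bolt',ray(t,(274.6,208.6),246), ray(s,(250+328/5,140+208/5),246))
o=observe();R=np.array(o['tool_rot']);print(np.degrees(np.arctan2(R[0,1],R[1,1])),o['q'])
E
```

```text
knob [515.07 143.29 192.56] [[514.09 143.94 192.56]]
knob [ 494.47 -126.48  267.3 ] [[ 493.34 -125.73  267.3 ]]
bolt [[585.12  58.41 246.  ]] [[591.63  66.85 246.  ]]
26.91879459569938 [ 51.04   9.11  91.56   0.    79.42 -12.04]
```

Emit:
{"method": "move_arm", "body": {"increments": [[85,[0,0,-0.9],0],[85,[-1,-0.5,-1.5],-0.08],[85,[-2.0,-1.05,-1.5],-0.17],[85,[-3.0,-1.6,-1.5],-0.26],[85,[-4.0,-2.15,-1.5],-0.34],[85,[-5.0,-2.7,-1.5],-0.42],[85,[-6.0,-3.25,-1.5],-0.47],[85,[-7.0,-3.8,-1.5],-0.47]], "force": 40}}

```text
time_s: 0.9
eef_pos: [441.6, 248.7, 270.7]
tool_rot: [[-1.0, -0.001, -0.001], [-0.001, 1.0, -0.0], [0.001, -0.0, -1.0]]
force: [0.8, -0.0, -0.3]
opening: 85.1
grasp_force: 0.0
```

Emit:
{"method": "move_arm", "body": {"increments": [[85,[-0.6,-0.9,0],0],[85,[-1.2,-1.8,0],0],[85,[-1.8,-2.6,0],0],[85,[-1.8,-2.6,0],0],[85,[-1.8,-2.6,0],0],[85,[-1.8,-2.6,0.3],0],[85,[-1.8,-2.6,0.6],0],[85,[-1.8,-2.6,0.6],0]]}}

```text
time_s: 1.7
eef_pos: [511.0, 147.3, 244.0]
tool_rot: [[-1.0, -0.002, -0.005], [-0.002, 1.0, -0.0], [0.005, -0.0, -1.0]]
force: [-1.0, 0.2, 0.1]
opening: 85.4
grasp_force: 0.0
```

```bash
python3 - <<'E'
from h import *
s=snap('side','s1');cv2.imwrite('pics/s1c.png',cv2.convertScaleAbs(cv2.resize(s['img'][110:260,200:400],None,fx=4,fy=4,interpolation=2),alpha=1.5))
E
```

```text
(no output)
```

View pics/s1c.png

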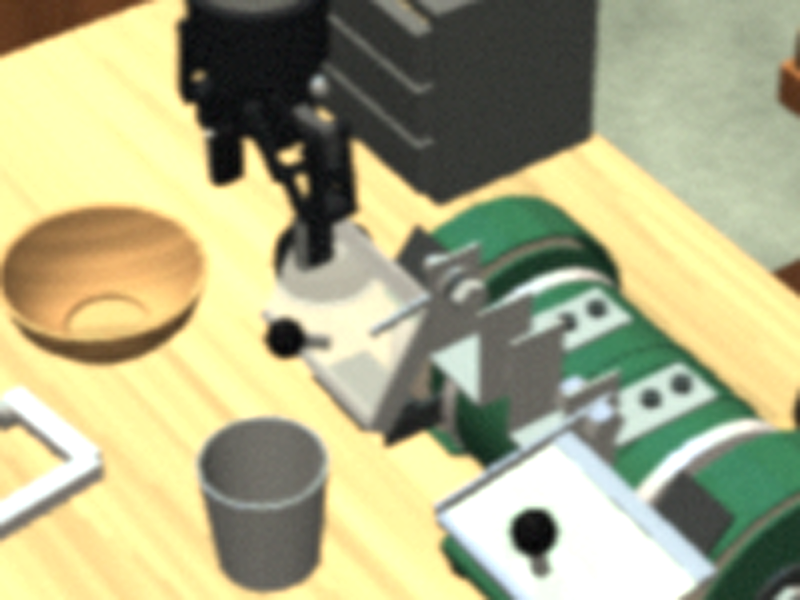

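The gripper stands open above the knob (knob at crop (285,338)), fingers clear of the plate. Descend and grip.

Emit:
{"method": "move_arm", "body": {"increments": [[85,[-0.05,-0.08,0],0],[85,[-0.05,-0.08,0.5],0],[85,[-0.05,-0.08,1.0],0],[85,[-0.05,-0.08,1.4],0],[85,[-0.05,-0.08,1.7],0],[85,[-0.05,-0.08,1.85],0],[85,[-0.05,-0.08,1.85],0],[60,[-0.05,-0.08,1.85],0]], "force": 30}}

```text
time_s: 2.55
eef_pos: [515.8, 143.2, 174.0]
tool_rot: [[-1.0, -0.0, 0.001], [-0.0, 1.0, 0.0], [-0.001, 0.0, -1.0]]
force: [0.6, 0.3, 0.4]
opening: 73.3
grasp_force: 0.0
```

Emit:
{"method": "move_arm", "body": {"increments": [[40,[0,0,0],0],[20,[0,0,0],0],[10,[0,0,0],0],[10,[0,0,0],0],[10,[0,0,0],0],[10,[0,0,0],0],[10,[0,0,0],0],[10,[0,0,0],0]], "force": 30}}

```text
time_s: 3.35
eef_pos: [515.5, 145.0, 173.7]
tool_rot: [[-1.0, -0.0, 0.001], [-0.0, 1.0, 0.004], [-0.001, 0.004, -1.0]]
force: [0.5, 5.5, 1.9]
opening: 19.5
grasp_force: 27.4
```

```bash
python3 - <<'E'
from h import *
s=snap('side','s2');t=snap('top','t2')
a=cv2.resize(s['img'][150:230,235:310],None,fx=5,fy=5,interpolation=2);b=cv2.resize(t['img'][190:270,200:280],None,fx=5,fy=5,interpolation=2)
cv2.imwrite('pics/s2c.png',cv2.convertScaleAbs(np.hstack([a,b]),alpha=2.2))
E
```

```text
(no output)
```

View pics/s2c.png

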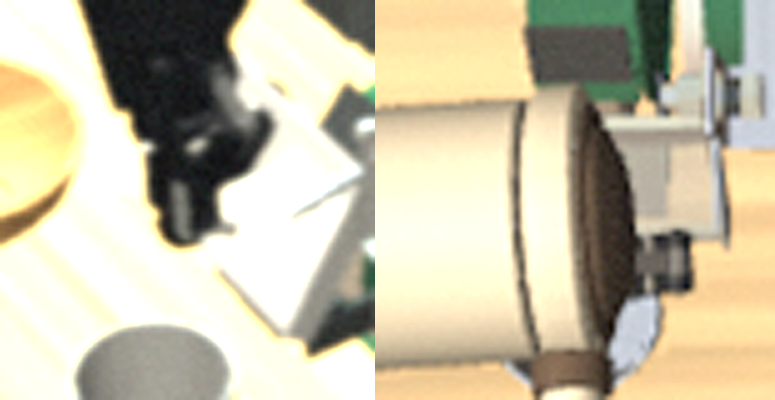

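The knob sits between the fingertips, near their lower end (left crop (190,230)); I'll reopen a little, lower 9 mm and shift 2 mm in y, then regrip.

Emit:
{"method": "move_arm", "body": {"increments": [[45,[0,0,0],0],[45,[0,0.05,0],0],[45,[0.03,0.05,0.12],0],[45,[0.03,0.05,0.23],0],[20,[0.03,0.05,0.23],0],[10,[0.03,0.05,0.23],0],[10,[0.03,0.05,0.23],0],[10,[0.03,0.05,0.23],0]], "force": 30}}

```text
time_s: 4.25
eef_pos: [513.5, 145.2, 163.4]
tool_rot: [[-1.0, -0.0, -0.001], [-0.0, 1.0, -0.0], [0.001, -0.0, -1.0]]
force: [-0.9, 0.3, -3.6]
opening: 22.5
grasp_force: 29.5
```

Emit:
{"method": "move_arm", "body": {"increments": [[10,[0.15,0,-0.2],0],[10,[0.28,0,-0.43],0],[10,[0.38,0,-0.67],0],[10,[0.45,0,-0.92],0],[10,[0.5,0,-1.17],0],[10,[0.52,0,-1.43],0],[10,[0.51,0,-1.6],0],[10,[0.51,0,-1.6],0]]}}

```text
time_s: 5.05
eef_pos: [493.7, 145.3, 229.4]
tool_rot: [[-1.0, -0.0, 0.001], [-0.0, 1.0, 0.0], [-0.001, 0.0, -1.0]]
force: [-1.4, 1.9, 0.5]
opening: 22.8
grasp_force: 30.0
```

```bash
python3 - <<'E'
from h import *
np.set_printoptions(precision=1,suppress=True,linewidth=160)
s=snap('side','s3');t=snap('top','t3')
a=cv2.resize(s['img'][150:270,235:360],None,fx=4,fy=4,interpolation=2);b=cv2.resize(t['img'][150:270,200:280],None,fx=4,fy=4,interpolation=2)
cv2.imwrite('pics/s3c.png',cv2.convertScaleAbs(np.hstack([a,b])[:,:800],alpha=1.7))
o=observe();print(o['force'],o['eef_pos'],o['opening'])
E
```

```text
[-1.1  2.3  1.6] [493.6 145.3 228.6] 22.663191309634794
```

View pics/s3c.png

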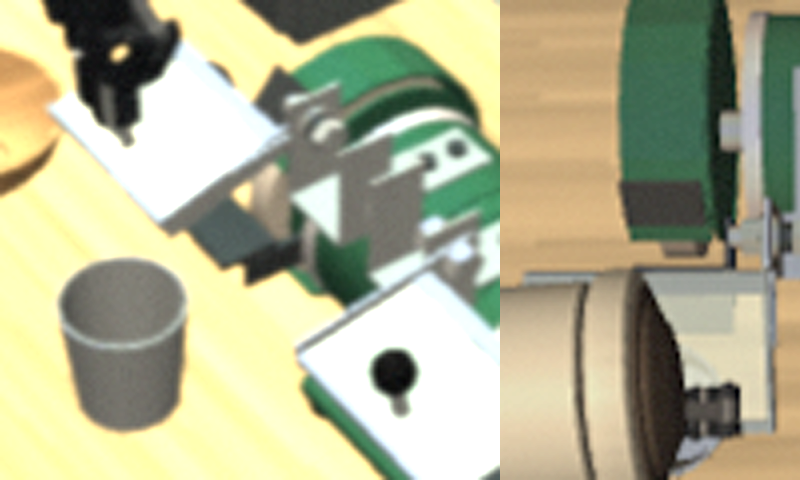

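The shield is up, nearly parallel to the right one (left plate crop (50..290,40..230), right knob (393,372)); stem visible at (125,140). Measure both plates' slopes by depth.

```bash
cat > slope.py <<'E'
from h import *
def slope(tag):
    s=load(tag);w=cloud(s)
    for nm,(y0,y1) in {'L':(82,200),'R':(-185,-65)}.items():
        m=(w[...,1]>y0)&(w[...,1]<y1)&(w[...,0]<560)&(w[...,0]>487)&(w[...,2]>205)&(w[...,2]<250)
        p=w[m]
        if nm=='L': p=p[~((p[:,1]>120)&(p[:,1]<170))]
        for _ in range(4):
            A=np.c_[p[:,:2],np.ones(len(p))];k=np.linalg.lstsq(A,p[:,2],rcond=None)[0];r=p[:,2]-A@k;p=p[abs(r)<max(3,1.5*r.std())]
        print(tag,nm,len(p),'slope deg',np.degrees(np.arctan(k[0])),'z at x=520',k@[520,(y0+y1)/2,1])
E
python3 -c "
from slope import *
slope('s3');slope('t3')"
```

```text
s3 L 351 slope deg 17.13697970257809 z at x=520 224.77759168134605
s3 R 1263 slope deg 9.842200842658697 z at x=520 236.31038997008375
t3 L 440 slope deg 18.615139049407855 z at x=520 225.9378326486745
t3 R 1666 slope deg 10.09382726541451 z at x=520 237.26608842545332
```

Emit:
{"method": "move_arm", "body": {"increments": [[10,[0,0,-0.1],0],[10,[-0.02,0,-0.2],0],[10,[-0.05,0,-0.32],0],[10,[-0.05,0,-0.32],0],[10,[-0.05,0,-0.32],0],[10,[-0.05,0,-0.32],0],[10,[-0.05,0,-0.32],0],[10,[-0.05,0,-0.32],0]]}}

```text
time_s: 5.95
eef_pos: [494.5, 145.3, 240.7]
tool_rot: [[-1.0, -0.0, -0.003], [-0.0, 1.0, -0.0], [0.003, 0.0, -1.0]]
force: [-4.8, 1.4, -0.8]
opening: 22.5
grasp_force: 29.8
```

```bash
python3 -c "
from slope import *
snap('side','s4');snap('top','t4')
slope('s4');slope('t4');o=observe();print(o['eef_pos'],o['force'])"
```

```text
s4 L 361 slope deg 11.060536061727758 z at x=520 233.47918670233895
s4 R 1276 slope deg 9.918988024267911 z at x=520 236.3453932975389
t4 L 437 slope deg 11.61748518502265 z at x=520 234.2474629233543
t4 R 1675 slope deg 10.3945216773112 z at x=520 237.24235221730473
[494.44237349 145.33552439 240.72705744] [-4.15707003  2.34500934  0.17762288]
```

Emit:
{"method": "move_arm", "body": {"increments": [[10,[-0.01,0,-0.06],0],[10,[-0.01,0,-0.06],0],[10,[-0.01,0,-0.06],0],[28,[-0.01,0,-0.06],0],[40,[-0.01,0,-0.06],0],[60,[-0.01,0,-0.06],0],[60,[-0.01,0,-0.06],0],[60,[-0.01,0,-0.06],0]]}}

```text
time_s: 6.85
eef_pos: [496.3, 145.1, 243.4]
tool_rot: [[-1.0, -0.0, 0.001], [-0.0, 1.0, -0.0], [-0.001, -0.0, -1.0]]
force: [1.5, -0.1, -0.0]
opening: 60.2
grasp_force: 0.0
```

Emit:
{"method": "move_arm", "body": {"increments": [[60,[0,0,-0.5],0],[60,[0,0,-1.0],0],[60,[0,0,-1.5],0],[60,[0,0,-2.0],0],[60,[0,0,-2.5],0],[60,[0,0,-2.5],0],[60,[0,0,-2.5],0],[60,[0,0,-2.5],0]]}}

```text
time_s: 7.65
eef_pos: [495.5, 145.1, 341.5]
tool_rot: [[-1.0, -0.0, -0.002], [-0.0, 1.0, -0.0], [0.002, -0.0, -1.0]]
force: [0.3, -1.1, -0.5]
opening: 60.2
grasp_force: 0.0
```

```bash
python3 -c "
from slope import *
snap('side','s5');snap('top','t5')
slope('s5');slope('t5');o=observe();print(o['eef_pos'],o['force'],o['q'])"
```

```text
s5 L 457 slope deg 9.669045566704789 z at x=520 235.2684711636368
s5 R 1268 slope deg 10.157801544064794 z at x=520 236.1824985512884
t5 L 487 slope deg 11.057400455308791 z at x=520 234.9137382084249
t5 R 1704 slope deg 10.381016305681456 z at x=520 237.20150277694523
[495.43016436 145.14588906 341.59434819] [-0.20448552  1.68452113 -0.67456187] [ 2.90051874e+00 -2.68790928e+00  8.92056992e+01 -1.72899915e-03
  9.36259953e+01 -8.71101379e+01]
```

Shield is on the mark (9.7–11° vs 10.2° right). Now over the gap, turning 90°.

Emit:
{"method": "move_arm", "body": {"increments": [[45,[-0.4,-0.4,0],0.14],[45,[-0.8,-0.8,0],0.28],[45,[-1.2,-1.2,0],0.42],[45,[-1.6,-1.6,0],0.56],[45,[-2.0,-2.0,0],0.7],[45,[-2.24,-2.27,0],0.84],[45,[-2.24,-2.27,0],0.98],[45,[-2.24,-2.27,0],1.12]], "force": 30}}

```text
time_s: 8.55
eef_pos: [585.5, 53.9, 341.7]
tool_rot: [[-0.43, 0.903, -0.002], [0.903, 0.43, 0.0], [0.001, -0.002, -1.0]]
force: [-0.0, 0.2, -0.5]
opening: 44.9
grasp_force: 0.0
```

Emit:
{"method": "move_arm", "body": {"increments": [[45,[0,0,0],0.14],[45,[0,0,0],0.28],[45,[0,0,0],0.42],[45,[0,0,0],0.451],[45,[0,0,0],0.451],[45,[0,0,0],0.451],[45,[0,0,0],0.451],[45,[0,0,0],0.451]]}}

```text
time_s: 9.35
eef_pos: [585.6, 54.4, 343.0]
tool_rot: [[-0.0, 1.0, -0.0], [1.0, 0.0, 0.0], [0.0, -0.0, -1.0]]
force: [-0.1, 1.0, -0.4]
opening: 45.1
grasp_force: 0.0
```

```bash
python3 -c "
from slope import *
s=snap('side','s6')
cv2.imwrite('pics/s6c.png',cv2.convertScaleAbs(cv2.resize(s['img'][110:240,260:400],None,fx=4,fy=4,interpolation=2),alpha=1.5))
o=observe();print(o['eef_pos'],o['tool_rot'],o['q'])"
```

```text
[585.57536345  54.43156602 342.98626946] [[-2.94077125e-04  9.99999941e-01 -1.77542450e-04]
 [ 9.99999956e-01  2.94081665e-04  2.55457104e-05]
 [ 2.55979208e-05 -1.77534930e-04 -9.99999984e-01]] [-6.45333148e+00  8.14305089e+00  7.78406722e+01  3.11837619e-04
  9.40265494e+01 -6.47015912e+00]
```

View pics/s6c.png

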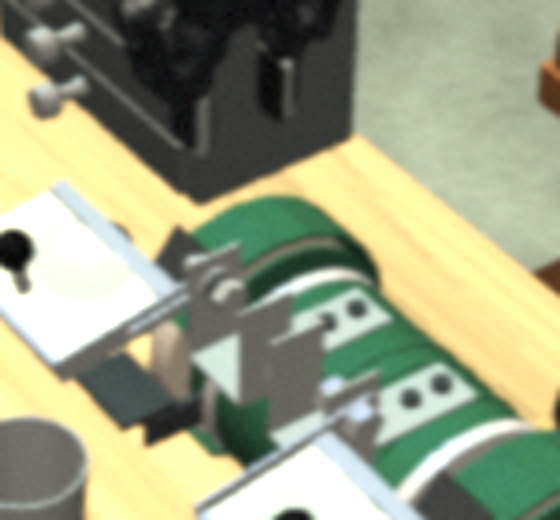

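Shield strip lines up with the tab at crop (185,295); the fingers hang over the gap, rest clear. Descend.

Emit:
{"method": "move_arm", "body": {"increments": [[45,[0,0,0.5],0],[45,[0,0,1.0],0],[45,[0,0,1.4],0],[45,[0,0,1.7],0],[45,[0,0,1.95],0],[45,[0,0,2.2],0],[45,[0,0,2.3],0],[45,[0,0,2.3],0]]}}

```text
time_s: 10.2
eef_pos: [585.4, 54.5, 250.6]
tool_rot: [[-0.0, 1.0, -0.001], [1.0, 0.0, 0.0], [0.0, -0.001, -1.0]]
force: [-0.3, -0.9, 0.2]
opening: 45.0
grasp_force: 0.0
```

Emit:
{"method": "move_arm", "body": {"increments": [[45,[0,0,0.1],0],[45,[0,0,0.2],0],[45,[0,0,0.35],0],[45,[0,0,0.5],0],[45,[0,0,0.65],0],[45,[0,0,0.72],0],[45,[0,0,0.72],0],[45,[0,0,0.72],0]]}}

```text
time_s: 11.0
eef_pos: [585.7, 54.4, 222.4]
tool_rot: [[-0.0, 1.0, 0.0], [1.0, 0.0, -0.0], [-0.0, 0.0, -1.0]]
force: [-0.4, -0.8, 0.2]
opening: 45.1
grasp_force: 0.0
```

Emit:
{"method": "move_arm", "body": {"increments": [[36,[0,0,0],0],[30,[0,0,0],0],[26,[0,0,0],0],[23,[0,0,0],0],[20,[0,0,0],0],[18,[0,0,0],0],[15,[0,0,0],0],[15,[0,0,0],0]], "force": 25}}

```text
time_s: 11.8
eef_pos: [586.0, 54.4, 222.6]
tool_rot: [[0.0, 1.0, 0.001], [1.0, -0.0, -0.0], [-0.0, 0.001, -1.0]]
force: [1.2, 0.6, 1.7]
opening: 18.3
grasp_force: 23.8
```

Emit:
{"method": "move_arm", "body": {"increments": [[15,[0,0,0],0],[15,[0,0,0],0],[15,[0,0,0],0],[15,[0,0,0],0],[15,[0,0,0],0],[15,[0,0,0],0],[15,[0,0,0],0],[15,[0,0,0],0]], "force": 30}}

```text
time_s: 12.6
eef_pos: [585.9, 54.4, 222.6]
tool_rot: [[-0.0, 1.0, 0.001], [1.0, 0.0, -0.0], [-0.0, 0.001, -1.0]]
force: [2.8, -0.4, 1.5]
opening: 18.0
grasp_force: 28.7
```

```bash
python3 -c "
from slope import *
s=snap('side','s7');slope('s7')
cv2.imwrite('pics/s7c.png',cv2.convertScaleAbs(cv2.resize(s['img'][110:240,260:400],None,fx=4,fy=4,interpolation=2),alpha=1.5))
o=observe();print(o['force'],o['opening'],o['grasp_force'])"
```

```text
s7 L 457 slope deg 9.169676754262463 z at x=520 235.35838698265047
s7 R 1283 slope deg 9.960467446333455 z at x=520 236.24225263569053
[3.61772216 1.5043522  2.75584611] 17.947516154281146 28.752022543731073
```

View pics/s7c.png

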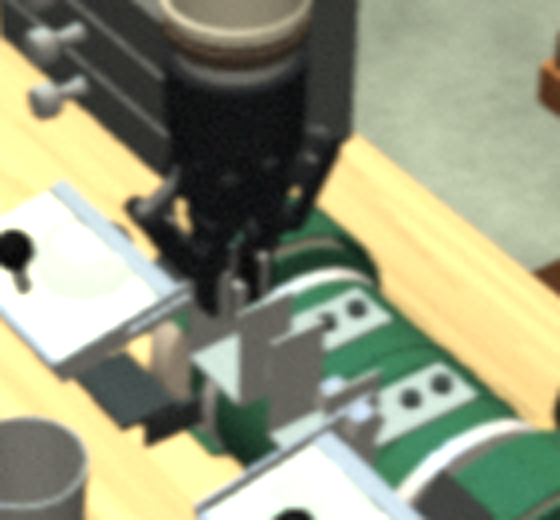

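The fingers hold the head in the gap (crop (240,285)); the opening of 18 mm fits the 19 mm flats, and the shield is still on its mark and untouched. Handing in.

```bash
python3 -c "
from cell import *
print(close_job())"
```

```text
the job is handed in; nothing more can be done
None
```

The left shield is back on its index mark (slope 9–11° against about 10° for the right-hand one) and released. The job was handed in at about 13 s with the bolt head gripped across its flats at about 29 N; any turn of the bolt was not measured, and no verdict came back.

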